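# Half-light check on the bench photometer

## Robot

A 6-joint arm with a two-finger parallel gripper is mounted at the origin on a cart in front of the work surface, level with it; the furniture and walls round the work are solid. World frame = base frame: x ahead of the robot, y to its left, z up, the work surface at z = 0. Lengths are in m, angles in rad, forces in N, time in s.
With the tool pointing down it reaches from about 0.375 to 0.9 m from the base axis. Payload 3.1 kg.
Tool frame: the origin (TCP) lies midway between the tips of the shut fingers; the grasp point (between the pads) lies 19 mm behind it (env.grip_point_offset is the distance from the TCP to the grasp point, in m); z points along the fingers, y is the line along which they close (so a half turn about z gives the same grasp; the last joint's range is limited). The gripper opens to 87 mm and grips with 3 to 60 N. Pads are 19 mm wide; open, the fingers measure 117 mm over their backs; the gripper's body (75 mm by 190 mm) begins 51 mm behind the grasp point.
Start: joints at [-1.528, 0.527, 1.433, -0, 1.181, -0.178], TCP at [0.138, -0.61, 0.223] pointing down, gripper open.
Joint ranges: [-3.08, 3.08], [-0.75, 2.2], [0.22, 2.44], [-1.43, 4.57], [0, 2.65], [-2.85, 2.85]. Speed limits (rad/s): [2.79, 2.79, 3.14, 3.14, 3.14, 3.14].

## Interface

Orientations are given as a rotation vector (axis times angle).
In Python, from plant import env gives the robot as it stands. The module is installed in compiled form; this text tells all that it offers.
- The arm moves only by the tool drive_tool, never from a script. Its argument "targets" is a list of rows, each an object of numbers: "tx", "ty", "tz": the shift along the tool's x, y, z normalised to -1 to 1, where 1 is 200 mm; "rx", "ry", "rz": the turn, a rotation vector about the tool's x, y, z normalised to -1 to 1, where 1 is 180 degrees; "jaw": the closure, from 0 (fully open) to 1 (shut). In form: [{"tx": .., "ty": .., "tz": .., "rx": .., "ry": .., "rz": .., "jaw": ..}, ...]. A call has 1 to 12 rows; each row is the pose to reach, as a shift and turn from the pose commanded when the call began, along the tool's axes at that moment, turning the shorter way round; what a row does not reach only later rows make up. A row lasts 1/12 s, in which the tool goes at most 41.7 mm and 7.16 degrees, less where a joint would pass 70% of its speed; a pose out of reach is approached as far as the arm can. A call with a number of a shift or a turn outside -1 to 1 is refused whole. A call with a gripper value outside its range is refused whole. The fingers move at their own pace and stop on an object; the grip force is fixed at half the most. Time passes only in rows, so rows that repeat a pose let the fingers close. It gives the time, the measured TCP pose, the force, the opening and the grip force at its end, in the units of the state.
- env.read_state(): the state, without advancing time (a new reading comes with each control period).
- env.get_image(name): name is "scene" or "top" or "wrist"; returns the picture (384x512x3 uint8, red, green, blue); there is no depth.
- env.calibration(name): a dict with "fx", "fy", "cx", "cy" (pixels), "xyz" and "rotation" of the camera in the world; the wrist camera has in their place "tool_from_camera" (4x4, takes a point from camera to tool coordinates, whose origin is the TCP and whose axes are the flange's). Camera axes: x right, y down, z forward; pixel columns grow to the right and rows downward; lengths in m; the calibration is good to about 2 mm. A picture is of the moment at which its call begins: read the wrist's pose just before it. calibration takes no time and is no camera call.
- env.finish_job(): hands the job in; it is judged then, once.
Trained networks look in the newest picture that a camera, given by its name, has taken for a name from the list of things; names that differ only in an ending like _2 or _b are one class to them, and where a whole thing is asked for, a point or a joint stands for the part that bears it (a point fixed in the world has none). Each returns a list of dicts, best first, with "p" (0 to 1); they miss things now and then, are a little off and sometimes report something else, mostly with a low value. They report only what shows in the picture. A call takes as long as a camera call.
- env.silhouettes(label, camera): "mask" (384x512 bool, what is visible of it) and "pixel" ([column, row] in pixels, amid what is visible of it).
- env.landmark_of(label, camera): "pixel" ([column, row] in pixels: a listed point, or the origin of a listed thing).
The state is a dict: "time": time; "joint_pos": joint angles; "qd": joint speeds; "joint_torque": joint torques, N m; "tcp_pos": TCP position; "tool_rot": TCP orientation; "wrist_force": force on the tool from outside, world axes, zero at the start; "ft_torque": the same for the moment, N m; "finger_gap": finger opening in m; "grasp_force": force on a finger pad.
Only numpy, scipy, OpenCV 4.12 (cv2) and the standard library are available. Lean on these libraries where they do the work, as an engineer would, in place of code of your own. Each camera call takes 0.05 s, during which the arm holds its last target. There are 200 camera calls.

## Task

Run the half-light check on the bench photometer: with its sprung shutter closed, press the green key (lamp on), then the white key (dark reading), then the blue key (measure), one at a time, each fully down and let up again. Then pull the shutter's red grip towards the keys against its spring until the shutter is at half travel, its pointer on the long red middle line, without ever opening it beyond three quarters, because too much light saturates the detector. Finish while still holding the shutter still at half travel, and leave the sample vial, the beaker and the roll of tape where they stand.

Things in the scene. Friction and masses are not known exactly. Their poses are not given: they have to be found in the camera images.
- photometer: Bench photometer, fixed: aluminium breadboard 280 mm (x) by 300 mm (y), top 21 mm above the bench; grey key station along the front (66 x 178 mm, top 71 mm up); at the rear a black lamp house (left) and a white detector house (right), 94 x 78 mm, highest 88 mm up, with shutter and vial between. Origin: board centre on the bench top; x from the keys to the rear, y left (lamp side), z up.
- shutter (a joint): Travel of the sprung shutter, m: 0 = closed (its spring rests it there), 0.024 = half (the steel blade covers half of the lens), 0.048 = fully open. Opening moves blade and red grip straight along the photometer's -x, towards the keys. The spring pulls it shut with 3.6 N when closed, 7.9 N at half, 12.2 N fully open.
- shutter_grip (a point): Point in the shutter's red ribbed grip, a block 15 mm along the photometer's x, 24 mm along y, top 136 mm above the bench: on its middle axis, 18 mm below its top, moving with it. Closed it lies at x +12, y +30 mm from the photometer's origin. All else near it is below 93 mm. A pointer at its foot runs along a white plate: short black lines at closed, 1/4, 3/4 and open, long red line at half.
- key_green (a joint): Travel of the green key (lamp on), m: 0 = up, 0.006 = fully down; it springs back up when let go. Needs 1.5 N to start and 5 N to be fully down; it counts as pressed from 0.0045.
- key_green_top (a point): Centre of the top face of the green key, a round green cap 26 mm across in a round dark bezel 42 mm across. Its top stands 10 mm above the bezel, 93 mm above the bench; it is pressed straight down. The three keys stand in a row 52 mm apart along the photometer's y; which colour has which place differs from start to start.
- key_white (a joint): Travel of the white key (dark reading), m: 0 = up, 0.006 = fully down; it springs back up when let go. Needs 1.5 N to start and 5 N to be fully down; it counts as pressed from 0.0045.
- key_white_top (a point): Centre of the top face of the white key, a round white cap 26 mm across in a round dark bezel 42 mm across. Its top stands 10 mm above the bezel, 93 mm above the bench; it is pressed straight down. The three keys stand in a row 52 mm apart along the photometer's y; which colour has which place differs from start to start.
- key_blue (a joint): Travel of the blue key (measure), m: 0 = up, 0.006 = fully down; it springs back up when let go. Needs 1.5 N to start and 5 N to be fully down; it counts as pressed from 0.0045.
- key_blue_top (a point): Centre of the top face of the blue key, a round blue cap 26 mm across in a round dark bezel 42 mm across. Its top stands 10 mm above the bezel, 93 mm above the bench; it is pressed straight down. The three keys stand in a row 52 mm apart along the photometer's y; which colour has which place differs from start to start.
- sample_vial: Bystander: glass vial with black cap, 24 mm across, 68 mm high, standing loose in its black seat on the board between shutter and detector; top 89 mm above the bench. Origin: centre of its underside.
- beaker: Bystander: small glass beaker, 55 mm across, 70 mm high, standing on the bench to the right of the board. Origin: centre of its underside.
- tape: Bystander: black roll of tape, 55 mm across, 19 mm high, lying on the bench to the left of the board. Origin: centre of its underside.

How it is judged:
By the outcome, as a careful person would: the job done as asked, in the order asked, and still so for the second after the job is handed in, while the arm keeps its last pose, push and grip.
It also fails if it takes over 58 s, if anything falls off the work surface, if the arm or the gripper's body presses on something with over 40 N, if the wrist force passes 120 N, or if a joint passes its speed limit or range.

## Working session

There is one attempt and no reset: what is moved stays moved. The work goes in short steps, Python scripts to look and compute and a tool call to move; the robot and the scene stay as the last step left them, time stands still between calls to the robot, and variables do not carry over. Pictures are saved under pics/ and viewed, at most 10 in all, crops included, and the job is handed in when it is done.

Besides the shell and the picture viewer there is one more tool, called after "Call:" as name(argument=value, ...) on one line, values as JSON. drive_tool: Moves the arm, as the interface text tells. Its arguments: {"type":"object","properties":{"targets":{"type":"array","items":{"type":"object","properties":{"tx":{"type":"number","minimum":-1,"maximum":1},"ty":{"type":"number","minimum":-1,"maximum":1},"tz":{"type":"number","minimum":-1,"maximum":1},"rx":{"type":"number","minimum":-1,"maximum":1},"ry":{"type":"number","minimum":-1,"maximum":1},"rz":{"type":"number","minimum":-1,"maximum":1},"jaw":{"type":"number"}}}}},"required":["targets"]}

```bash
mkdir -p pics; cat > h.py <<'E'
import numpy as np, cv2
from scipy.spatial.transform import Rotation as R
from plant import env
def cam(n):
    c=env.calibration(n)
    return c
def ray(n,px,st=None):
    c=env.calibration(n)
    d=np.array([(px[0]-c['cx'])/c['fx'],(px[1]-c['cy'])/c['fy'],1.])
    if 'xyz' in c:
        M=np.array(c['rotation']); M=M if M.shape==(3,3) else R.from_rotvec(M).as_matrix()
        return np.array(c['xyz']),M@d
    T=np.array(c['tool_from_camera']); st=st or env.read_state()
    Rt=R.from_rotvec(st['tool_rot']).as_matrix()
    return np.array(st['tcp_pos'])+Rt@T[:3,3], Rt@T[:3,:3]@d
def atz(n,px,z,st=None):
    o,d=ray(n,px,st); return o+d*(z-o[2])/d[2]
def save(n,f):
    im=env.get_image(n); cv2.imwrite('pics/'+f,im[:,:,::-1]); return im
Z=dict(key_green_top=.093,key_white_top=.093,key_blue_top=.093,shutter_grip=.118,photometer=0.,sample_vial=.021,beaker=0.,tape=0.)
E
python3 - <<'E'
from h import *
np.set_printoptions(precision=4,suppress=True)
s=env.read_state(); print(s)
a=save('top','top0.png'); b=save('scene','scene0.png')
cv2.imwrite('pics/both.png',cv2.resize(np.vstack([a,b])[:,:,::-1],None,fx=.78,fy=.78))
for n in('top','scene'):
    print(n,env.calibration(n))
    for k,z in Z.items():
        for r in env.landmark_of(k,n)[:2]: print(n,k,round(r['p'],2),np.array(r['pixel']),atz(n,r['pixel'],z))
E
```

```text
{'time': 0.0, 'joint_pos': array([-1.5275,  0.5285,  1.4339,  0.    ,  1.1814, -0.1785]), 'qd': array([ 0.0012, -0.001 ,  0.0017,  0.0007, -0.0006, -0.0002]), 'joint_torque': array([ -0.0021, -44.0051, -17.6591,   0.0634,   0.0583,  -0.0002]), 'tcp_pos': array([ 0.1375, -0.609 ,  0.2216]), 'tool_rot': array([-3.1202, -0.3474, -0.0003]), 'wrist_force': array([-0.1436,  0.2739,  0.6648]), 'ft_torque': array([-0.0319,  0.0159,  0.0033]), 'grasp_force': 0.0, 'finger_gap': 0.08708269124983589}
top {'fx': 386.3872894834123, 'fy': 386.3872894834123, 'cx': 255.78214901560676, 'cy': 193.41052482646896, 'xyz': array([ 0.4674, -0.0378,  0.9566]), 'rotation': array([-2.1412,  2.1964, -0.1314])}
top key_green_top 0.46 [236.1 241.4] [ 0.4577 -0.0013  0.093 ]
top key_white_top 0.67 [210.7 237.9] [0.4668 0.0549 0.093 ]
top key_blue_top 0.66 [190.4 239.4] [0.4647 0.0999 0.093 ]
top shutter_grip 0.59 [203.7 183.5] [0.5855 0.066  0.118 ]
top photometer 0.81 [222.7 195.1] [0.5718 0.0337 0.    ]
top sample_vial 0.67 [230.1 176.8] [0.6141 0.0133 0.021 ]
top beaker 0.85 [294.1 233.6] [ 0.472  -0.1406  0.    ]
top tape 0.8 [145.6 185.3] [0.6011 0.2251 0.    ]
scene {'fx': 475.07706458786186, 'fy': 475.07706458786186, 'cx': 254.93976227452617, 'cy': 193.2913493601525, 'xyz': array([-0.3733,  0.6318,  0.6995]), 'rotation': array([-1.0802,  2.0888, -1.2666])}
scene key_green_top 0.44 [264.8 216.2] [0.4458 0.0091 0.093 ]
scene key_white_top 0.45 [245.7 218.5] [0.4639 0.0548 0.093 ]
scene key_white_top 0.37 [228.4 213.8] [0.508  0.0776 0.093 ]
scene key_blue_top 0.53 [225.5 224.4] [0.4689 0.1111 0.093 ]
scene shutter_grip 0.52 [219.7 191.2] [0.5845 0.0551 0.118 ]
scene photometer 0.64 [231.4 232.2] [0.5545 0.0399 0.    ]
scene sample_vial 0.45 [227.6 214.2] [0.612  0.0149 0.021 ]
scene beaker 0.75 [306.2 222.8] [ 0.475  -0.1608  0.    ]
scene tape 0.72 [160.5 248.3] [0.5944 0.2322 0.    ]
```

View pics/both.png

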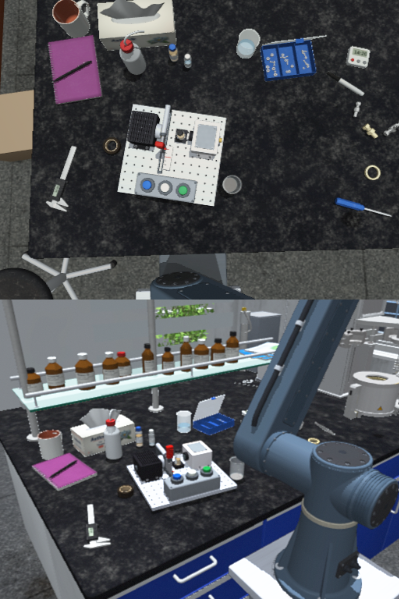

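Call:
drive_tool(targets=[{"tx": 0.98, "ty": -0.55, "tz": -0.6, "jaw": 1}, {"tx": 0.98, "ty": -0.55, "tz": -0.6, "jaw": 1}, {"tx": 0.98, "ty": -0.55, "tz": -0.6, "jaw": 1}, {"tx": 0.98, "ty": -0.55, "tz": -0.6, "jaw": 1}, {"tx": 0.98, "ty": -0.55, "tz": -0.6, "jaw": 1}, {"tx": 0.98, "ty": -0.55, "tz": -0.6, "jaw": 1}, {"tx": 0.98, "ty": -0.55, "tz": -0.6, "jaw": 1}])

```text
invalid input at $.targets[0]: expected keys tx, ty, tz, rx, ry, rz, jaw
```

Call:
drive_tool(targets=[{"tx": 0.6, "ty": -0.9, "jaw": 1}, {"tx": 0.6, "ty": -0.9, "jaw": 1}, {"tx": 0.6, "ty": -0.9, "jaw": 1}, {"tx": 0.6, "ty": -0.9, "jaw": 1}, {"tx": 0.6, "ty": -0.9, "jaw": 1}, {"tx": 0.6, "ty": -0.9, "jaw": 1}])

```text
invalid input at $.targets[0]: expected keys tx, ty, tz, rx, ry, rz, jaw
```

Call:
drive_tool(targets=[{"tx": 0.4, "ty": -0.95, "rz": -0.41, "jaw": 1}, {"tx": 0.4, "ty": -0.95, "rz": -0.41, "jaw": 1}, {"tx": 0.4, "ty": -0.95, "rz": -0.41, "jaw": 1}, {"tx": 0.4, "ty": -0.95, "rz": -0.41, "jaw": 1}, {"tx": 0.4, "ty": -0.95, "rz": -0.41, "jaw": 1}, {"tx": 0.4, "ty": -0.95, "rz": -0.41, "jaw": 1}, {"tx": 0.4, "ty": -0.95, "rz": -0.41, "jaw": 1}, {"tx": 0.4, "ty": -0.95, "rz": -0.41, "jaw": 1}, {"tx": 0.4, "ty": -0.95, "rz": -0.41, "jaw": 1}, {"tx": 0.4, "ty": -0.95, "rz": -0.41, "jaw": 1}, {"tx": 0.4, "ty": -0.95, "rz": -0.41, "jaw": 1}, {"tx": 0.4, "ty": -0.95, "rz": -0.41, "jaw": 1}])

```text
invalid input at $.targets[0]: expected keys tx, ty, tz, rx, ry, rz, jaw
```

```bash
python3 - <<'E'
from h import *
np.set_printoptions(precision=4,suppress=True)
s=env.read_state(); print(s['tcp_pos'],s['tool_rot'],s['joint_pos'],s['time'],s['finger_gap'])
print(R.from_rotvec(s['tool_rot']).as_matrix()); print(env.calibration('wrist'))
E
```

```text
[ 0.1375 -0.6097  0.2226] [ 3.1222  0.3477 -0.    ] [-1.5275  0.5275  1.4327 -0.      1.1814 -0.1785] 0.9 0.08712966592040514
[[ 0.9755  0.22   -0.    ]
 [ 0.22   -0.9755 -0.0001]
 [-0.      0.0001 -1.    ]]
{'fx': 328.6641002058347, 'fy': 328.6641002058347, 'cx': 254.9475520305964, 'cy': 195.35416242760428, 'tool_from_camera': array([[-0.0003, -0.9576, -0.2882,  0.0791],
       [ 1.    , -0.0002, -0.0004,  0.0008],
       [ 0.0003, -0.2882,  0.9576, -0.1617],
       [ 0.    ,  0.    ,  0.    ,  1.    ]])}
```

Call:
drive_tool(targets=[{"tx": 0.98, "ty": -0.55, "tz": -0.6, "rx": 0, "ry": 0, "rz": 0, "jaw": 1}, {"tx": 0.98, "ty": -0.55, "tz": -0.6, "rx": 0, "ry": 0, "rz": 0, "jaw": 1}, {"tx": 0.98, "ty": -0.55, "tz": -0.6, "rx": 0, "ry": 0, "rz": 0, "jaw": 1}, {"tx": 0.98, "ty": -0.55, "tz": -0.6, "rx": 0, "ry": 0, "rz": 0, "jaw": 1}, {"tx": 0.98, "ty": -0.55, "tz": -0.6, "rx": 0, "ry": 0, "rz": 0, "jaw": 1}, {"tx": 0.98, "ty": -0.55, "tz": -0.6, "rx": 0, "ry": 0, "rz": 0, "jaw": 1}, {"tx": 0.98, "ty": -0.55, "tz": -0.6, "rx": 0, "ry": 0, "rz": 0, "jaw": 1}])

```text
time: 1.48
tcp_pos: [0.3091, -0.4564, 0.3468]
tool_rot: [3.117, 0.355, 0.008]
wrist_force: [-0.4, -2.0, 0.4]
finger_gap: 0.0481
grasp_force: 0.0
```

Call:
drive_tool(targets=[{"tx": 0.6, "ty": -0.9, "tz": 0, "rx": 0, "ry": 0, "rz": 0, "jaw": 1}, {"tx": 0.6, "ty": -0.9, "tz": 0, "rx": 0, "ry": 0, "rz": 0, "jaw": 1}, {"tx": 0.6, "ty": -0.9, "tz": 0, "rx": 0, "ry": 0, "rz": 0, "jaw": 1}, {"tx": 0.6, "ty": -0.9, "tz": 0, "rx": 0, "ry": 0, "rz": 0, "jaw": 1}, {"tx": 0.6, "ty": -0.9, "tz": 0, "rx": 0, "ry": 0, "rz": 0, "jaw": 1}, {"tx": 0.6, "ty": -0.9, "tz": 0, "rx": 0, "ry": 0, "rz": 0, "jaw": 1}, {"tx": 0.6, "ty": -0.9, "tz": 0, "rx": 0, "ry": 0, "rz": 0, "jaw": 1}])

```text
time: 2.07
tcp_pos: [0.3822, -0.255, 0.3426]
tool_rot: [-3.121, -0.354, 0.0]
wrist_force: [-0.0, -2.0, 0.3]
finger_gap: 0.0041
grasp_force: 0.0
```

Call:
drive_tool(targets=[{"tx": 0.4, "ty": -0.95, "tz": 0, "rx": 0, "ry": 0, "rz": -0.41, "jaw": 1}, {"tx": 0.4, "ty": -0.95, "tz": 0, "rx": 0, "ry": 0, "rz": -0.41, "jaw": 1}, {"tx": 0.4, "ty": -0.95, "tz": 0, "rx": 0, "ry": 0, "rz": -0.41, "jaw": 1}, {"tx": 0.4, "ty": -0.95, "tz": 0, "rx": 0, "ry": 0, "rz": -0.41, "jaw": 1}, {"tx": 0.4, "ty": -0.95, "tz": 0, "rx": 0, "ry": 0, "rz": -0.41, "jaw": 1}, {"tx": 0.4, "ty": -0.95, "tz": 0, "rx": 0, "ry": 0, "rz": -0.41, "jaw": 1}, {"tx": 0.4, "ty": -0.95, "tz": 0, "rx": 0, "ry": 0, "rz": -0.41, "jaw": 1}, {"tx": 0.4, "ty": -0.95, "tz": 0, "rx": 0, "ry": 0, "rz": -0.41, "jaw": 1}, {"tx": 0.4, "ty": -0.95, "tz": 0, "rx": 0, "ry": 0, "rz": -0.41, "jaw": 1}, {"tx": 0.4, "ty": -0.95, "tz": 0, "rx": 0, "ry": 0, "rz": -0.41, "jaw": 1}, {"tx": 0.4, "ty": -0.95, "tz": 0, "rx": 0, "ry": 0, "rz": -0.41, "jaw": 1}, {"tx": 0.4, "ty": -0.95, "tz": 0, "rx": 0, "ry": 0, "rz": -0.41, "jaw": 1}])

```text
time: 3.07
tcp_pos: [0.4188, -0.0563, 0.3425]
tool_rot: [2.289, 2.15, -0.001]
wrist_force: [0.0, 0.3, 0.2]
finger_gap: 0.0004
grasp_force: 0.0
```

Call:
drive_tool(targets=[{"tx": 0.3, "ty": 0.5, "tz": 0, "rx": 0, "ry": 0, "rz": 0, "jaw": 1}, {"tx": 0.3, "ty": 0.5, "tz": 0, "rx": 0, "ry": 0, "rz": 0, "jaw": 1}, {"tx": 0.3, "ty": 0.5, "tz": 0, "rx": 0, "ry": 0, "rz": 0, "jaw": 1}, {"tx": 0.3, "ty": 0.5, "tz": 0, "rx": 0, "ry": 0, "rz": 0, "jaw": 1}, {"tx": 0.3, "ty": 0.5, "tz": 0, "rx": 0, "ry": 0, "rz": 0, "jaw": 1}, {"tx": 0.3, "ty": 0.5, "tz": 0, "rx": 0, "ry": 0, "rz": 0, "jaw": 1}])

```text
time: 3.57
tcp_pos: [0.5212, -0.0015, 0.3419]
tool_rot: [-2.289, -2.15, 0.003]
wrist_force: [1.0, 0.7, -0.1]
finger_gap: 0.0005
grasp_force: 0.0
```

```bash
python3 - <<'E'
from h import *
np.set_printoptions(precision=4,suppress=True)
s=env.read_state(); print(s['tcp_pos'],s['tool_rot'],s['joint_pos'],s['time'])
im=save('wrist','w1.png')
for k,z in Z.items():
    for r in env.landmark_of(k,'wrist')[:2]: print(k,round(r['p'],2),np.array(r['pixel']),atz('wrist',r['pixel'],z,s))
hsv=cv2.cvtColor(im,cv2.COLOR_RGB2HSV)
for nm,lo,hi in(('g',(45,90,60),(85,255,255)),('b',(100,120,80),(125,255,255)),('r',(0,150,90),(6,255,255)),('r2',(174,150,90),(180,255,255))):
    n,l,st,c=cv2.connectedComponentsWithStats(cv2.inRange(hsv,lo,hi))
    for i in np.argsort(-st[1:,4])[:2]+1:
        print(nm,st[i],c[i],atz('wrist',c[i],.093,s))
E
```

```text
[ 0.5212 -0.0015  0.3419] [-2.2888 -2.1504  0.0026] [-0.2171  0.2606  1.525  -0.0008  1.3578 -0.1546] 3.5667
key_green_top 0.72 [199.  159.5] [0.4502 0.0052 0.093 ]
key_white_top 0.83 [205.6 116.7] [0.4641 0.0571 0.093 ]
key_white_top 0.4 [320.5 140.1] [0.6034 0.02   0.093 ]
key_blue_top 0.72 [202.   73.6] [0.465  0.1064 0.093 ]
shutter_grip 0.86 [303.1 106.9] [0.5793 0.0621 0.118 ]
photometer 0.84 [282.5 117.5] [0.5644 0.0443 0.    ]
sample_vial 0.56 [319.4 139.6] [0.6153 0.0109 0.021 ]
beaker 0.98 [227.1 233. ] [ 0.4656 -0.1364  0.    ]
beaker 0.22 [206.  117.6] [0.4503 0.0513 0.    ]
tape 0.16 [198.2 161.5] [ 0.4312 -0.0141  0.    ]
g [191 149  20  20 321] [200.4891 158.648 ] [0.4522 0.0061 0.093 ]
b [ 431  304   64   47 1138] [458.5861 324.2258] [ 0.8052 -0.2631  0.093 ]
b [196  61  22  23 408] [206.4069  72.2034] [0.4704 0.1076 0.093 ]
r [294  93  19  22 306] [304.0065 103.3824] [0.5839 0.0652 0.093 ]
r2 [313  98   1   3   3] [313.  99.] [0.5947 0.0696 0.093 ]
r2 [309  93   1   1   1] [309.  93.] [0.5901 0.0768 0.093 ]
```

View pics/w1.png

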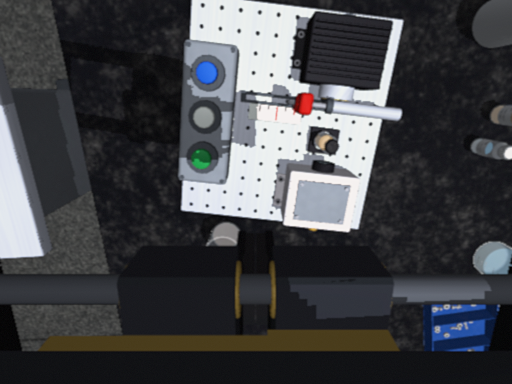

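Call:
drive_tool(targets=[{"tx": 0, "ty": 0, "tz": 0.65, "rx": 0, "ry": 0, "rz": 0, "jaw": 1}, {"tx": 0, "ty": 0, "tz": 0.65, "rx": 0, "ry": 0, "rz": 0, "jaw": 1}, {"tx": 0, "ty": 0, "tz": 0.65, "rx": 0, "ry": 0, "rz": 0, "jaw": 1}, {"tx": 0, "ty": 0, "tz": 0.65, "rx": 0, "ry": 0, "rz": 0, "jaw": 1}, {"tx": 0, "ty": 0, "tz": 0.65, "rx": 0, "ry": 0, "rz": 0, "jaw": 1}, {"tx": 0, "ty": 0, "tz": 0.65, "rx": 0, "ry": 0, "rz": 0, "jaw": 1}, {"tx": 0, "ty": 0, "tz": 0.65, "rx": 0, "ry": 0, "rz": 0, "jaw": 1}])

```text
time: 4.6
tcp_pos: [0.5239, -0.0009, 0.2151]
tool_rot: [2.285, 2.15, 0.005]
wrist_force: [0.1, -0.2, 0.1]
finger_gap: 0.0004
grasp_force: 0.0
```

```bash
python3 - <<'E'
from h import *
np.set_printoptions(precision=4,suppress=True)
s=env.read_state(); print(s['tcp_pos'],s['tool_rot'],s['time'])
im=save('wrist','w2.png')
for k in('key_green_top','key_white_top','key_blue_top','shutter_grip'):
    for r in env.landmark_of(k,'wrist')[:1]: print(k,round(r['p'],2),np.array(r['pixel']),atz('wrist',r['pixel'],Z[k],s))
    for r in env.silhouettes(k,'wrist')[:1]:
        m=r['mask'].astype(np.uint8); x,y,w,h=cv2.boundingRect(m)
        px=(x+(w-1)/2,y+(h-1)/2); print('  sil',r['p'],x,y,w,h,m.sum(),atz('wrist',px,Z[k],s))
E
```

```text
[ 0.5239 -0.0009  0.2151] [2.2847 2.1497 0.0049] 4.6
key_green_top 0.85 [171.9 187.4] [0.4504 0.0041 0.093 ]
  sil 0.72 160 170 30 29 653 [0.4532 0.0071 0.093 ]
key_white_top 0.85 [181.3 125.7] [0.4656 0.0575 0.093 ]
  sil 0.87 162 113 31 29 711 [0.4618 0.0566 0.093 ]
key_blue_top 0.97 [178.9  61.4] [0.4701 0.1079 0.093 ]
  sil 0.72 164 46 33 33 847 [0.4709 0.1074 0.093 ]
shutter_grip 0.42 [176.5  60.8] [0.4735 0.1057 0.118 ]
  sil 0.8 292 91 60 35 1233 [0.5793 0.0658 0.118 ]
```

View pics/w2.png

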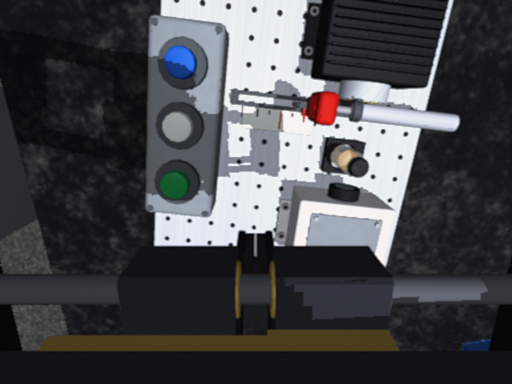

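Call:
drive_tool(targets=[{"tx": 0.015, "ty": -0.357, "tz": 0.2, "rx": 0, "ry": 0, "rz": 0.036, "jaw": 1}, {"tx": 0.015, "ty": -0.357, "tz": 0.4, "rx": 0, "ry": 0, "rz": 0.036, "jaw": 1}, {"tx": 0.015, "ty": -0.357, "tz": 0.53, "rx": 0, "ry": 0, "rz": 0.036, "jaw": 1}, {"tx": 0.015, "ty": -0.357, "tz": 0.53, "rx": 0, "ry": 0, "rz": 0.036, "jaw": 1}, {"tx": 0.015, "ty": -0.357, "tz": 0.53, "rx": 0, "ry": 0, "rz": 0.036, "jaw": 1}, {"tx": 0.015, "ty": -0.357, "tz": 0.53, "rx": 0, "ry": 0, "rz": 0.036, "jaw": 1}, {"tx": 0.015, "ty": -0.357, "tz": 0.53, "rx": 0, "ry": 0, "rz": 0.036, "jaw": 1}])

```text
time: 5.63
tcp_pos: [0.4525, 0.0064, 0.1075]
tool_rot: [2.404, 2.018, 0.003]
wrist_force: [-0.2, 0.1, -0.2]
finger_gap: 0.0004
grasp_force: 0.0
```

```bash
python3 - <<'E'
from h import *
np.set_printoptions(precision=4,suppress=True)
s=env.read_state(); print(s['tcp_pos'],s['tool_rot'],s['time'],s['wrist_force'])
# red grip from saved w2 with its pose, and all of front edge of station
im=cv2.imread('pics/w2.png'); hsv=cv2.cvtColor(im,cv2.COLOR_BGR2HSV)
m=cv2.inRange(hsv,(0,150,60),(8,255,255))|cv2.inRange(hsv,(172,150,60),(180,255,255))
n,l,st,c=cv2.connectedComponentsWithStats(m)
s2=dict(tcp_pos=[.5239,-.0009,.2151],tool_rot=[2.2847,2.1497,.0049])
for i in np.argsort(-st[1:,4])[:3]+1: print(st[i],c[i],atz('wrist',c[i],.118,s2),atz('wrist',c[i],.136,s2))
q=[(150,16),(228,26),(212,216),(147,212)]
P=np.array([atz('wrist',p,.071,s2) for p in q]); print(P)
Rt=R.from_rotvec(s['tool_rot']).as_matrix()
print('to green',(Rt.T@(np.array([.453,.0065,.093])-s['tcp_pos']))/.2)
im=save('wrist','w3.png')
E
```

```text
[0.4525 0.0064 0.1075] [2.4041 2.0182 0.0031] 5.6333 [-0.2134  0.1138 -0.1582]
[302  92  38  33 865] [322.6058 107.3225] [0.5802 0.0663 0.118 ] [0.5766 0.0671 0.136 ]
[[ 0.4461  0.1468  0.071 ]
 [ 0.5104  0.1353  0.071 ]
 [ 0.4802 -0.0331  0.071 ]
 [ 0.4167 -0.0249  0.071 ]]
to green [0.001  0.002  0.0723]
```

View pics/w3.png

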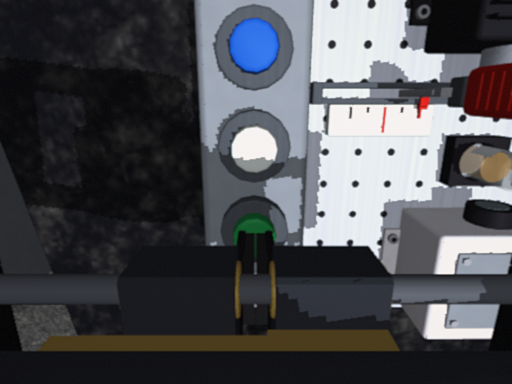

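Call:
drive_tool(targets=[{"tx": 0, "ty": 0, "tz": 0.03, "rx": 0, "ry": 0, "rz": 0, "jaw": 1}, {"tx": 0, "ty": 0, "tz": 0.06, "rx": 0, "ry": 0, "rz": 0, "jaw": 1}, {"tx": 0, "ty": 0, "tz": 0.08, "rx": 0, "ry": 0, "rz": 0, "jaw": 1}, {"tx": 0, "ty": 0, "tz": 0.09, "rx": 0, "ry": 0, "rz": 0, "jaw": 1}, {"tx": 0, "ty": 0, "tz": 0.1, "rx": 0, "ry": 0, "rz": 0, "jaw": 1}, {"tx": 0, "ty": 0, "tz": 0.1, "rx": 0, "ry": 0, "rz": 0, "jaw": 1}, {"tx": 0, "ty": 0, "tz": 0.1, "rx": 0, "ry": 0, "rz": 0, "jaw": 1}])

```text
time: 6.27
tcp_pos: [0.4516, 0.0066, 0.0873]
tool_rot: [2.405, 2.019, 0.002]
wrist_force: [0.2, -0.3, 9.4]
finger_gap: 0.0007
grasp_force: 4.3
```

Call:
drive_tool(targets=[{"tx": 0, "ty": 0, "tz": -0.07, "rx": 0, "ry": 0, "rz": 0, "jaw": 1}, {"tx": 0, "ty": 0, "tz": -0.14, "rx": 0, "ry": 0, "rz": 0, "jaw": 1}, {"tx": 0, "ty": 0, "tz": -0.14, "rx": 0, "ry": 0, "rz": 0, "jaw": 1}, {"tx": 0.1, "ty": 0.007, "tz": -0.14, "rx": 0, "ry": 0, "rz": 0, "jaw": 1}, {"tx": 0.2, "ty": 0.007, "tz": -0.14, "rx": 0, "ry": 0, "rz": 0, "jaw": 1}, {"tx": 0.258, "ty": 0.007, "tz": -0.14, "rx": 0, "ry": 0, "rz": 0, "jaw": 1}, {"tx": 0.258, "ty": 0.007, "tz": -0.14, "rx": 0, "ry": 0, "rz": 0, "jaw": 1}, {"tx": 0.258, "ty": 0.007, "tz": -0.14, "rx": 0, "ry": 0, "rz": 0, "jaw": 1}, {"tx": 0.258, "ty": 0.007, "tz": -0.14, "rx": 0, "ry": 0, "rz": 0, "jaw": 1}])

```text
time: 7.02
tcp_pos: [0.4604, 0.057, 0.114]
tool_rot: [-2.405, -2.02, 0.002]
wrist_force: [0.8, 0.5, -0.6]
finger_gap: 0.0002
grasp_force: 0.0
```

```bash
python3 - <<'E'
from h import *
np.set_printoptions(precision=4,suppress=True)
s=env.read_state(); print(s['tcp_pos'],s['tool_rot'],s['time'],s['wrist_force'])
Rt=R.from_rotvec(s['tool_rot']).as_matrix()
print('to white',(Rt.T@(np.array([.462,.0568,.0873])-s['tcp_pos']))/.2)
im=save('wrist','w4.png')
E
```

```text
[0.4604 0.057  0.114 ] [-2.4054 -2.0197  0.0016] 7.0167 [ 0.8104  0.4529 -0.5691]
to white [0.0002 0.0082 0.1336]
```

View pics/w4.png

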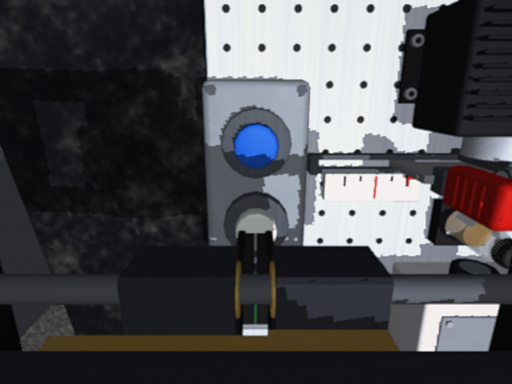

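Call:
drive_tool(targets=[{"tx": 0, "ty": 0.005, "tz": 0.06, "rx": 0, "ry": 0, "rz": 0, "jaw": 1}, {"tx": 0, "ty": 0.005, "tz": 0.1, "rx": 0, "ry": 0, "rz": 0, "jaw": 1}, {"tx": 0, "ty": 0.005, "tz": 0.12, "rx": 0, "ry": 0, "rz": 0, "jaw": 1}, {"tx": 0, "ty": 0.005, "tz": 0.13, "rx": 0, "ry": 0, "rz": 0, "jaw": 1}, {"tx": 0, "ty": 0.005, "tz": 0.14, "rx": 0, "ry": 0, "rz": 0, "jaw": 1}, {"tx": 0, "ty": 0.005, "tz": 0.14, "rx": 0, "ry": 0, "rz": 0, "jaw": 1}, {"tx": 0, "ty": 0.005, "tz": 0.14, "rx": 0, "ry": 0, "rz": 0, "jaw": 1}])

```text
time: 7.65
tcp_pos: [0.4619, 0.0566, 0.0874]
tool_rot: [2.405, 2.02, -0.001]
wrist_force: [-2.0, -2.9, 8.2]
finger_gap: 0.0003
grasp_force: 3.9
```

Call:
drive_tool(targets=[{"tx": 0, "ty": 0, "tz": -0.07, "rx": 0, "ry": 0, "rz": 0, "jaw": 1}, {"tx": 0, "ty": 0, "tz": -0.14, "rx": 0, "ry": 0, "rz": 0, "jaw": 1}, {"tx": 0, "ty": 0, "tz": -0.14, "rx": 0, "ry": 0, "rz": 0, "jaw": 1}, {"tx": 0.1, "ty": 0, "tz": -0.14, "rx": 0, "ry": 0, "rz": 0, "jaw": 1}, {"tx": 0.2, "ty": 0, "tz": -0.14, "rx": 0, "ry": 0, "rz": 0, "jaw": 1}, {"tx": 0.26, "ty": 0, "tz": -0.14, "rx": 0, "ry": 0, "rz": 0, "jaw": 1}, {"tx": 0.26, "ty": 0, "tz": -0.14, "rx": 0, "ry": 0, "rz": 0, "jaw": 1}, {"tx": 0.26, "ty": 0, "tz": -0.14, "rx": 0, "ry": 0, "rz": 0, "jaw": 1}, {"tx": 0.26, "ty": 0, "tz": -0.14, "rx": 0, "ry": 0, "rz": 0, "jaw": 1}])

```text
time: 8.4
tcp_pos: [0.4704, 0.108, 0.1141]
tool_rot: [-2.405, -2.02, 0.002]
wrist_force: [0.0, 0.6, -0.3]
finger_gap: 0.0006
grasp_force: 0.0
```

Call:
drive_tool(targets=[{"tx": 0, "ty": 0, "tz": 0.06, "rx": 0, "ry": 0, "rz": 0, "jaw": 1}, {"tx": 0, "ty": 0, "tz": 0.1, "rx": 0, "ry": 0, "rz": 0, "jaw": 1}, {"tx": 0, "ty": 0, "tz": 0.12, "rx": 0, "ry": 0, "rz": 0, "jaw": 1}, {"tx": 0, "ty": 0, "tz": 0.13, "rx": 0, "ry": 0, "rz": 0, "jaw": 1}, {"tx": 0, "ty": 0, "tz": 0.14, "rx": 0, "ry": 0, "rz": 0, "jaw": 1}, {"tx": 0, "ty": 0, "tz": 0.14, "rx": 0, "ry": 0, "rz": 0, "jaw": 1}, {"tx": 0, "ty": 0, "tz": 0.14, "rx": 0, "ry": 0, "rz": 0, "jaw": 1}])

```text
time: 8.98
tcp_pos: [0.4705, 0.1077, 0.0873]
tool_rot: [2.405, 2.02, -0.002]
wrist_force: [-2.1, -2.7, 8.4]
finger_gap: 0.0001
grasp_force: 4.1
```

Call:
drive_tool(targets=[{"tx": 0, "ty": 0, "tz": -0.15, "rx": 0, "ry": 0, "rz": 0, "jaw": 1}, {"tx": 0, "ty": 0, "tz": -0.35, "rx": 0, "ry": 0, "rz": 0, "jaw": 1}, {"tx": 0, "ty": 0, "tz": -0.56, "rx": 0, "ry": 0, "rz": 0, "jaw": 1}, {"tx": -0.51, "ty": 0.57, "tz": -0.56, "rx": 0, "ry": 0, "rz": 0, "jaw": 0}, {"tx": -0.51, "ty": 0.57, "tz": -0.56, "rx": 0, "ry": 0, "rz": 0, "jaw": 0}, {"tx": -0.51, "ty": 0.57, "tz": -0.56, "rx": 0, "ry": 0, "rz": 0, "jaw": 0}, {"tx": -0.51, "ty": 0.57, "tz": -0.56, "rx": 0, "ry": 0, "rz": 0, "jaw": 0}, {"tx": -0.51, "ty": 0.57, "tz": -0.56, "rx": 0, "ry": 0, "rz": 0, "jaw": 0}, {"tx": -0.51, "ty": 0.57, "tz": -0.56, "rx": 0, "ry": 0, "rz": 0, "jaw": 0}, {"tx": -0.51, "ty": 0.57, "tz": -0.56, "rx": 0, "ry": 0, "rz": 0, "jaw": 0}, {"tx": -0.51, "ty": 0.57, "tz": -0.56, "rx": 0, "ry": 0, "rz": 0, "jaw": 0}])

```text
time: 9.9
tcp_pos: [0.564, -0.0106, 0.1981]
tool_rot: [-2.404, -2.02, 0.002]
wrist_force: [0.2, -0.6, -0.6]
finger_gap: 0.046
grasp_force: 0.0
```

```bash
python3 - <<'E'
from h import *
np.set_printoptions(precision=4,suppress=True)
s=env.read_state(); print(s['tcp_pos'],s['tool_rot'],s['time'],s['wrist_force'],s['finger_gap'])
im=save('wrist','w5.png'); hsv=cv2.cvtColor(im,cv2.COLOR_RGB2HSV)
m=cv2.inRange(hsv,(0,150,60),(8,255,255))|cv2.inRange(hsv,(172,150,60),(180,255,255))
n,l,st,c=cv2.connectedComponentsWithStats(m)
for i in np.argsort(-st[1:,4])[:3]+1:
    print(st[i],c[i],[atz('wrist',c[i],z,s) for z in(.118,.136,.03)])
    print(cv2.minAreaRect(cv2.findNonZero((l==i).astype(np.uint8))))
for r in env.landmark_of('shutter_grip','wrist')[:1]: print(r['p'],r['pixel'],atz('wrist',r['pixel'],.118,s))
E
```

```text
[ 0.564  -0.0106  0.1981] [-2.4036 -2.0197  0.0018] 9.9 [ 0.1645 -0.605  -0.5517] 0.046006745398428944
[247  79  25  36 760] [259.2118  96.3421] [array([0.5804, 0.0663, 0.118 ]), array([0.5803, 0.0663, 0.136 ]), array([0.5812, 0.0663, 0.03  ])]
((259.0, 96.5), (35.0, 24.0), 90.0)
0.91 [256.4, 98.3] [0.5783 0.0654 0.118 ]
```

View pics/w5.png

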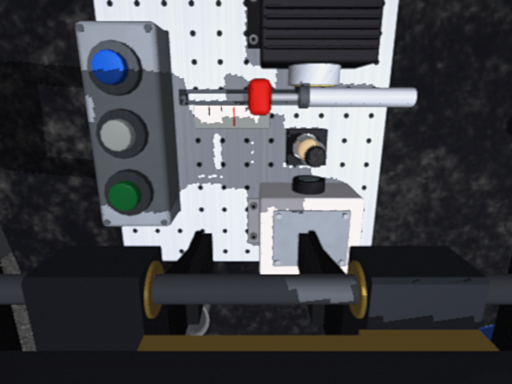

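Call:
drive_tool(targets=[{"tx": 0.2, "ty": 0.014, "tz": 0, "rx": 0, "ry": 0, "rz": 0, "jaw": 0}, {"tx": 0.393, "ty": 0.014, "tz": 0, "rx": 0, "ry": 0, "rz": 0, "jaw": 0}, {"tx": 0.393, "ty": 0.014, "tz": 0, "rx": 0, "ry": 0, "rz": 0, "jaw": 0}, {"tx": 0.393, "ty": 0.014, "tz": 0, "rx": 0, "ry": 0, "rz": 0, "jaw": 0}, {"tx": 0.393, "ty": 0.014, "tz": 0, "rx": 0, "ry": 0, "rz": 0, "jaw": 0}, {"tx": 0.393, "ty": 0.014, "tz": 0.1, "rx": 0, "ry": 0, "rz": 0, "jaw": 0}, {"tx": 0.393, "ty": 0.014, "tz": 0.2, "rx": 0, "ry": 0, "rz": 0, "jaw": 0}, {"tx": 0.393, "ty": 0.014, "tz": 0.3, "rx": 0, "ry": 0, "rz": 0, "jaw": 0}, {"tx": 0.393, "ty": 0.014, "tz": 0.4, "rx": 0, "ry": 0, "rz": 0, "jaw": 0}, {"tx": 0.393, "ty": 0.014, "tz": 0.47, "rx": 0, "ry": 0, "rz": 0, "jaw": 0}, {"tx": 0.393, "ty": 0.014, "tz": 0.47, "rx": 0, "ry": 0, "rz": 0, "jaw": 0}, {"tx": 0.393, "ty": 0.014, "tz": 0.47, "rx": 0, "ry": 0, "rz": 0, "jaw": 0}])

```text
time: 11.0
tcp_pos: [0.5812, 0.0642, 0.104]
tool_rot: [-2.406, -2.018, 0.003]
wrist_force: [-0.4, 0.1, 0.9]
finger_gap: 0.0866
grasp_force: 0.0
```

Call:
drive_tool(targets=[{"tx": 0.01, "ty": -0.006, "tz": 0, "rx": 0, "ry": 0, "rz": 0, "jaw": 0}, {"tx": 0.01, "ty": -0.006, "tz": 0, "rx": 0, "ry": 0, "rz": 0, "jaw": 0.6}, {"tx": 0.01, "ty": -0.006, "tz": 0, "rx": 0, "ry": 0, "rz": 0, "jaw": 1}, {"tx": 0.01, "ty": -0.006, "tz": 0, "rx": 0, "ry": 0, "rz": 0, "jaw": 1}, {"tx": 0.01, "ty": -0.006, "tz": 0, "rx": 0, "ry": 0, "rz": 0, "jaw": 1}, {"tx": 0.01, "ty": -0.006, "tz": 0, "rx": 0, "ry": 0, "rz": 0, "jaw": 1}, {"tx": 0.01, "ty": -0.006, "tz": 0, "rx": 0, "ry": 0, "rz": 0, "jaw": 1}, {"tx": 0.01, "ty": -0.006, "tz": 0, "rx": 0, "ry": 0, "rz": 0, "jaw": 1}, {"tx": 0.01, "ty": -0.006, "tz": 0, "rx": 0, "ry": 0, "rz": 0, "jaw": 1}, {"tx": 0.01, "ty": -0.006, "tz": 0, "rx": 0, "ry": 0, "rz": 0, "jaw": 1}, {"tx": 0.01, "ty": -0.006, "tz": 0, "rx": 0, "ry": 0, "rz": 0, "jaw": 1}, {"tx": 0.01, "ty": -0.006, "tz": 0, "rx": 0, "ry": 0, "rz": 0, "jaw": 1}])

```text
time: 12.0
tcp_pos: [0.5811, 0.0674, 0.1045]
tool_rot: [-2.406, -2.02, 0.0]
wrist_force: [-0.2, 0.8, -0.0]
finger_gap: 0.0217
grasp_force: 0.0
```

```bash
python3 - <<'E'
from h import *
np.set_printoptions(precision=4,suppress=True)
s=env.read_state(); print(s['tcp_pos'],s['tool_rot'],s['time'],s['wrist_force'],s['finger_gap'],s['grasp_force'])
im=save('wrist','w6.png')
E
```

```text
[0.5811 0.0674 0.1045] [-2.4061 -2.0199  0.    ] 12.0 [-0.1594  0.8325 -0.035 ] 0.021671120831055917 0.0
```

View pics/w6.png

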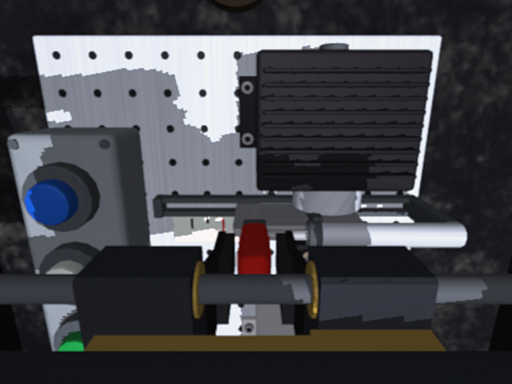

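Call:
drive_tool(targets=[{"tx": 0, "ty": 0, "tz": 0, "rx": 0, "ry": 0, "rz": 0, "jaw": 1}, {"tx": 0, "ty": 0, "tz": 0, "rx": 0, "ry": 0, "rz": 0, "jaw": 1}, {"tx": 0, "ty": 0, "tz": 0, "rx": 0, "ry": 0, "rz": 0, "jaw": 1}, {"tx": 0, "ty": 0, "tz": 0, "rx": 0, "ry": 0, "rz": 0, "jaw": 1}, {"tx": 0, "ty": 0, "tz": 0, "rx": 0, "ry": 0, "rz": 0, "jaw": 1}, {"tx": 0, "ty": 0, "tz": 0, "rx": 0, "ry": 0, "rz": 0, "jaw": 1}])

```text
time: 12.55
tcp_pos: [0.5806, 0.0674, 0.1045]
tool_rot: [-2.406, -2.019, 0.001]
wrist_force: [-2.6, -0.6, 0.8]
finger_gap: 0.0148
grasp_force: 30.0
```

Call:
drive_tool(targets=[{"tx": 0, "ty": -0.02, "tz": 0, "rx": 0, "ry": 0, "rz": 0, "jaw": 1}, {"tx": 0, "ty": -0.04, "tz": 0, "rx": 0, "ry": 0, "rz": 0, "jaw": 1}, {"tx": 0, "ty": -0.06, "tz": 0, "rx": 0, "ry": 0, "rz": 0, "jaw": 1}, {"tx": 0, "ty": -0.08, "tz": 0, "rx": 0, "ry": 0, "rz": 0, "jaw": 1}, {"tx": 0, "ty": -0.095, "tz": 0, "rx": 0, "ry": 0, "rz": 0, "jaw": 1}, {"tx": 0, "ty": -0.105, "tz": 0, "rx": 0, "ry": 0, "rz": 0, "jaw": 1}, {"tx": 0, "ty": -0.11, "tz": 0, "rx": 0, "ry": 0, "rz": 0, "jaw": 1}, {"tx": 0, "ty": -0.11, "tz": 0, "rx": 0, "ry": 0, "rz": 0, "jaw": 1}, {"tx": 0, "ty": -0.11, "tz": 0, "rx": 0, "ry": 0, "rz": 0, "jaw": 1}, {"tx": 0, "ty": -0.11, "tz": 0, "rx": 0, "ry": 0, "rz": 0, "jaw": 1}, {"tx": 0, "ty": -0.11, "tz": 0, "rx": 0, "ry": 0, "rz": 0, "jaw": 1}])

```text
time: 13.47
tcp_pos: [0.5622, 0.0707, 0.1045]
tool_rot: [2.403, 2.017, 0.007]
wrist_force: [5.8, -0.6, -5.6]
finger_gap: 0.0149
grasp_force: 30.1
```

```bash
python3 - <<'E'
from h import *
np.set_printoptions(precision=4,suppress=True)
s=env.read_state(); print(s['tcp_pos'],s['tool_rot'],s['time'],s['wrist_force'],s['finger_gap'],s['grasp_force'])
Rt=R.from_rotvec(s['tool_rot']).as_matrix()
print('moved mm',1e3*Rt.T@(s['tcp_pos']-np.array([.5806,.0674,.1045])), 'force tool',Rt.T@s['wrist_force'])
w=save('wrist','w7.png'); a=save('top','top7.png'); 
c=cv2.resize(w[170:260,110:310],(800,360),interpolation=cv2.INTER_CUBIC)
d=cv2.resize(a[165:225,180:313],(800,240)[::1],interpolation=cv2.INTER_CUBIC)
cv2.imwrite('pics/c7.png',np.vstack([c,d])[:,:,::-1])
E
```

```text
[0.5622 0.0707 0.1045] [2.4029 2.0169 0.0066] 13.4667 [ 5.7821 -0.6284 -5.5807] 0.014888659160095987 30.082425541950215
moved mm [  0.0277 -18.7004  -0.1511] force tool [0.381  5.7694 5.6161]
```

View pics/c7.png

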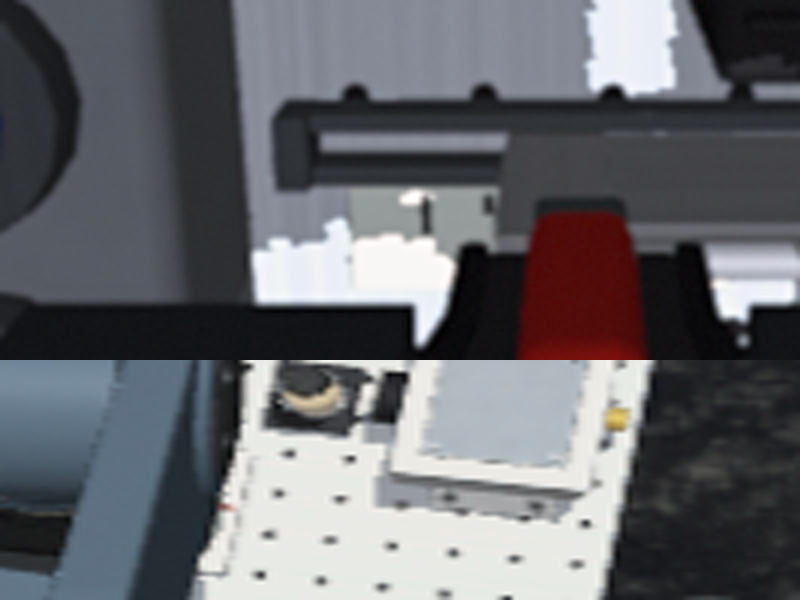

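Call:
drive_tool(targets=[{"tx": 0, "ty": -0.01, "tz": 0, "rx": 0, "ry": 0, "rz": 0, "jaw": 1}, {"tx": 0, "ty": -0.02, "tz": 0, "rx": 0, "ry": 0, "rz": 0, "jaw": 1}, {"tx": 0, "ty": -0.028, "tz": 0, "rx": 0, "ry": 0, "rz": 0, "jaw": 1}, {"tx": 0, "ty": -0.028, "tz": 0, "rx": 0, "ry": 0, "rz": 0, "jaw": 1}, {"tx": 0, "ty": -0.028, "tz": 0, "rx": 0, "ry": 0, "rz": 0, "jaw": 1}, {"tx": 0, "ty": -0.028, "tz": 0, "rx": 0, "ry": 0, "rz": 0, "jaw": 1}, {"tx": 0, "ty": -0.028, "tz": 0, "rx": 0, "ry": 0, "rz": 0, "jaw": 1}, {"tx": 0, "ty": -0.028, "tz": 0, "rx": 0, "ry": 0, "rz": 0, "jaw": 1}, {"tx": 0, "ty": -0.028, "tz": 0, "rx": 0, "ry": 0, "rz": 0, "jaw": 1}, {"tx": 0, "ty": -0.028, "tz": 0, "rx": 0, "ry": 0, "rz": 0, "jaw": 1}])

```text
time: 14.4
tcp_pos: [0.5572, 0.0716, 0.1046]
tool_rot: [2.402, 2.016, 0.008]
wrist_force: [7.4, -1.4, -6.9]
finger_gap: 0.0148
grasp_force: 30.1
```

```bash
python3 - <<'E'
from h import *
np.set_printoptions(precision=4,suppress=True)
P=[];F=[]
for i in range(6):
    a=env.get_image('scene'); s=env.read_state()
    Rt=R.from_rotvec([2.4055,2.0195,0]).as_matrix()
    P.append(1e3*Rt.T@(s['tcp_pos']-np.array([.5806,.0674,.1045]))); F.append(Rt.T@s['wrist_force'])
print(np.array(P),np.array(F),np.mean(P,0),np.mean(F,0),s['time'],s['finger_gap'],s['grasp_force'],s['tool_rot'])
w=save('wrist','w8.png')
c=cv2.resize(w[170:260,110:310],(800,360),interpolation=cv2.INTER_CUBIC)
d=cv2.resize(a[170:230,180:313],(532,240),interpolation=cv2.INTER_CUBIC)
d=cv2.copyMakeBorder(d,0,0,0,268,cv2.BORDER_CONSTANT)
cv2.imwrite('pics/c8.png',np.vstack([c,d])[:,:,::-1])
E
```

```text
[[  0.0375 -23.7836  -0.0526]
 [  0.0214 -23.7729  -0.0667]
 [  0.0487 -23.7562  -0.0784]
 [  0.0411 -23.7912  -0.0573]
 [  0.0415 -23.7838  -0.0545]
 [  0.0251 -23.7598  -0.0656]] [[0.386  7.0919 7.4654]
 [0.4973 7.5945 7.6658]
 [0.6094 7.5577 7.1409]
 [0.6871 7.612  7.1463]
 [0.229  7.7257 6.453 ]
 [0.7754 6.9626 7.7164]] [  0.0359 -23.7746  -0.0625] [0.5307 7.4241 7.2646] 14.7 0.014983668065529634 30.106506245210767 [2.4024 2.0163 0.0077]
```

View pics/c8.png

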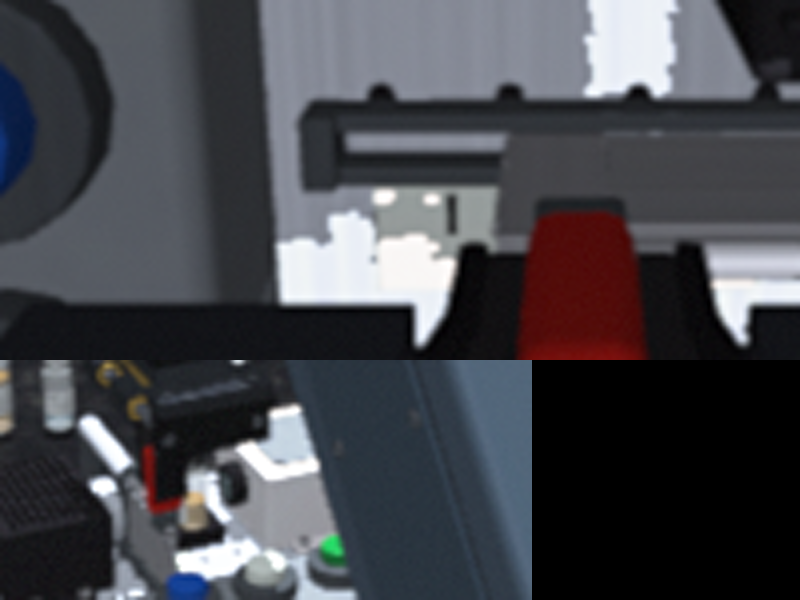

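```bash
python3 -c "
from plant import env
print(env.finish_job())"
```

```text
the job is handed in; nothing more can be done
None
```

I pressed green, white and blue in that order, each fully down and let up again. The shutter was handed in held at about 23.8 mm (half is 24 mm), judged from arm position, spring force and scale lines, because the fingers hid the pointer; I didn't re-check the vial, beaker and tape afterwards.

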